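# Right the fallen pick holder and pack it in the pedal case

### The arm

A 6-joint arm with a two-finger parallel gripper is mounted at the origin on the work surface. World frame = base frame: x ahead of the robot, y to its left, z up, the work surface at z = 0. Lengths are in m, angles in rad, forces in N, time in s.
With the tool pointing down it reaches from about 0.35 to 0.925 m from the base axis. Payload 6.4 kg.
Tool frame: the origin (TCP) lies at the very end of the fingers, on their centre line; the grasp point (between the pads) lies 19 mm behind it; z points along the fingers, y is the direction in which the jaws open and shut (so a half turn about z gives the same grasp; the last joint's range is limited). The gripper opens to 94 mm and grips with 3 to 60 N. Pads are 16 mm wide; open, the fingers measure 119 mm over their backs; the gripper's body (75 mm by 177 mm) begins 78 mm behind the grasp point.
Start: joints at [0.929, 0.245, 1.558, -0, 1.339, -0.174], TCP at [0.293, 0.58, 0.205] pointing down, gripper open.
Joint ranges: [-3.13, 3.13], [-1.02, 2.26], [0.13, 2.54], [-0.95, 4.09], [0.21, 2.88], [-2.74, 2.74]. Speed limits (rad/s): [2.57, 2.57, 3.14, 3.14, 3.14, 3.14].

### API

Orientations are given as a unit quaternion [w, x, y, z].
In Python, from workcell import observe, capture, sign_off gives the robot as it stands.
- The arm moves only by the tool send_rows, never from a script. Its argument "commands" is one flat list of numbers, 5 for each row, row after row: the shift along the tool's x, y, z as a fraction of full scale, then the turn about the tool's z as a fraction of full scale, then the closure, from 0 (fully open) to 1 (shut). In form: [dx, dy, dz, turn, hand, dx, dy, dz, turn, hand, ...]. A call has exactly 5 rows; each row shifts and turns the pose as measured when the row begins, along the tool's axes as they then stand; what a row does not reach is not made up. Full scale, the value 1, is 20 mm for a shift and pi/2 rad for a turn. A row lasts 1/10 s, in which the tool goes at most 50 mm and 8.59 degrees, less where a joint would pass 70% of its speed; a pose out of reach is approached as far as the arm can. A call with a number of a shift or a turn outside -1 to 1 is refused whole. A call with a gripper value outside its range is refused whole. The fingers move at their own pace and stop on an object; "squeeze" is the grip in N (left out, the last holds). Time passes only in rows, so rows that do not move let the fingers close, or fill a call up. It gives the time, the measured TCP pose, the force and the opening at its end, in the units of the state.
- observe(): the state, without advancing time (a new reading comes with each control period).
- capture(name): name is "side" or "top" or "wrist"; returns a dict with "color" (384x512x3 uint8, red, green, blue), "fx", "fy", "cx", "cy" (pixels), "extrinsics" (4x4, takes a point from world to camera coordinates). Camera axes: x right, y down, z forward; pixel columns grow to the right and rows downward; lengths in m; the calibration is good to about 2 mm. A picture is of the moment at which its call begins. There is no depth.
- sign_off(): hands the job in, once; it reports no verdict.
The state is a dict: "time_s": time; "joint_positions": joint angles; "qd": joint speeds; "tau": joint torques, N m; "tool_pos": TCP position; "orientation": TCP orientation; "contact_force": force on the tool from outside, world axes, zero at the start; "wrist_torque": the same for the moment, N m; "opening": finger opening in m.
Only numpy, scipy, OpenCV 4.12 (cv2) and the standard library are available. Lean on these libraries where they do the work, as an engineer would, in place of code of your own. Each camera call takes 0.05 s, during which the arm holds its last target.

### The job

The black pick holder has toppled over on the bench: stand it upright on the bench on its metal foot and let go of it. Then take it again and lower it, without dropping it, into the empty bay of the open pedal case, so that it stands upright on the bay floor with its coloured picks squarely facing the latch side of the case, and let go. Leave the pedals, the glass slide and the hex keys where they are, and do not knock the slide over.

Things in the scene. Friction and masses are not known exactly. Their poses are not given: they have to be found in the camera images.
- pick_holder: loose black plastic block tower, 44 (x) x 36 (y) x 110 mm (z, long axis), about 0.16 kg; heavy bright metal foot, lowest 10 mm; centre of mass about 40 mm up. Origin: centre of its underside. z: foot to top; -x: front face with three flush coloured picks. Starts lying on its +x face, front up, z axis level and pointing to the robot's right (-y, up to 0.8 rad either way), origin 22 mm up
- holder_front (a point): point on the holder's front face (the one with the picks), 22 mm from its long axis and 60 mm above its underside; turns with the holder
- case: fixed aluminium pedal case, 260 (x) x 340 (y) x 80 mm high, walls 6 mm. Origin: centre of its underside. -x: front, with two latches and a handle 22 mm proud; faces about the robot's left (+y). Lid fixed open on the rear (+x) rim, leaning back 15 degrees past upright, 330 mm high. Inside, a floor 12 mm up and grey foam 50 mm up around two bays: one empty, one with the red pedal
- case_bay (a point): centre of the empty bay's blue-lined floor, 12 mm above the bench; in the case's frame at (-89, -62, 12) mm, axes as the case's. The bay is 70 mm along x by 66 mm along y; on its front side it is bounded by the case wall (rim 80 mm above the bench), on the other three by foam 50 mm above the bench
- red_pedal: loose red effects pedal, 120 (x) by 70 (y) by 61 mm with knobs, standing in the case's other bay beside the empty one, top about 73 mm above the bench. Origin: centre of its underside. To be left alone
- green_pedal: loose green effects pedal, 120 by 70 by 61 mm, on the bench. Origin: centre of its underside. To be left alone
- glass_slide: loose glass tube standing on end on the bench, 23 mm across, 65 mm high. Origin: centre of its underside. To be left standing alone
- hex_keys: loose folding steel hex key set lying on the bench, 95 (x) by 34 (y) by 20 mm. Origin: centre of its underside. To be left alone
Not all that is in view belongs to the job. Several things look just like the pick_holder: the one meant starts farthest to the robot's right.

How it is judged:
By the outcome, as a careful person would: the job done as asked, in the order asked, and still so for the second after the job is handed in, with the robot touching nothing.
It also fails if it takes over 61 s, if anything falls off the work surface, if the arm or the gripper's body presses on something with over 40 N, if the wrist force passes 120 N, or if a joint passes its speed limit or range.

## Working session

There is one attempt and no reset: what is moved stays moved. The work goes in short steps, Python scripts to look and compute and a tool call to move; the robot and the scene stay as the last step left them, time stands still between calls to the robot, and variables do not carry over. Pictures are saved under pics/ and viewed, and the job is handed in when it is done.

Besides the shell and the picture viewer there is one more tool, called after "Request:" as name(argument=value, ...) on one line, values as JSON. send_rows: Moves the arm, as the interface text tells. Its arguments: {"type":"object","properties":{"commands":{"type":"array","items":{"type":"number","minimum":-1,"maximum":1}},"squeeze":{"type":"number"}},"required":["commands"]}

```bash
ls; mkdir -p pics
cat > h.py <<'E'
import numpy as np, cv2, json
from workcell import observe, capture, sign_off
def snap(n,tag):
    c=capture(n); cv2.imwrite(f'pics/{tag}.png',cv2.cvtColor(c['color'],cv2.COLOR_RGB2BGR))
    np.savez(f'pics/{tag}.npz',**{k:np.array(v) for k,v in c.items()}); return c
def load(tag): return dict(np.load(f'pics/{tag}.npz'))
def ray(c,u,v,z):
    E=np.array(c['extrinsics']); R=E[:3,:3];t=E[:3,3]
    o=-R.T@t; d=R.T@np.array([(u-c['cx'])/c['fx'],(v-c['cy'])/c['fy'],1.])
    return o+d*(z-o[2])/d[2]
def proj(c,p):
    E=np.array(c['extrinsics']); q=E[:3,:3]@np.array(p)+E[:3,3]
    return np.array([c['fx']*q[0]/q[2]+c['cx'],c['fy']*q[1]/q[2]+c['cy']])
def crop(tag,u0,v0,u1,v1,s,out):
    im=cv2.imread(f'pics/{tag}.png')[v0:v1,u0:u1]; im=cv2.resize(im,None,fx=s,fy=s,interpolation=cv2.INTER_CUBIC); cv2.imwrite(f'pics/{out}.png',im)
E
python3 - <<'E'
from h import *
s=observe(); print(s)
for n in ('side','top','wrist'):
    c=snap(n,n+'0'); E=np.array(c['extrinsics']); print(n,-E[:3,:3].T@E[:3,3],c['fx'])
E
```

```text
pics
{'time_s': 0.0, 'joint_positions': array([ 9.28922533e-01,  2.45740666e-01,  1.55901853e+00, -5.29420334e-05,
        1.33868876e+00, -1.74095849e-01]), 'qd': array([-0.00046834, -0.00111052,  0.00119834, -0.00043315, -0.00133569,
       -0.00085725]), 'tau': array([ 7.53913282e-04, -4.15836203e+01, -3.14605558e+01,  6.85274578e-02,
        3.32148490e-02, -1.47696637e-04]), 'tool_pos': array([0.29272642, 0.57967888, 0.20438989]), 'orientation': array([-3.44412408e-04,  2.31756306e-01,  9.72773434e-01, -8.61727495e-04]), 'contact_force': array([-0.80220199,  0.17442879, -0.10011992]), 'wrist_torque': array([-0.01448822, -0.02866744, -0.0680815 ]), 'opening': 0.09410784497331245}
side [0.26946031 1.22224769 0.86790742] 409.23724625927144
top [0.30633289 0.08625921 1.00109954] 351.26372635924645
wrist [0.22010785 0.61556222 0.38353958] 270.696247715773
```

View pics/top0.png

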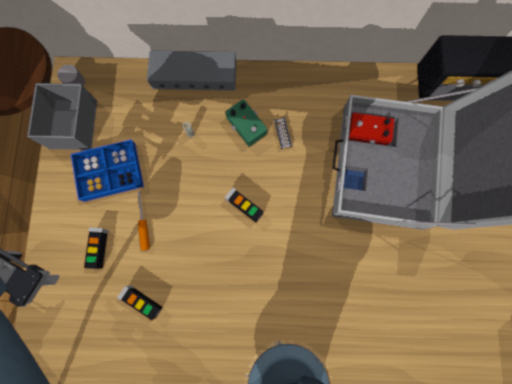

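View pics/side0.png

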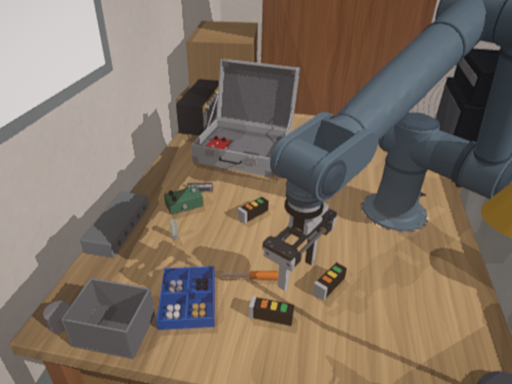

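View pics/wrist0.png

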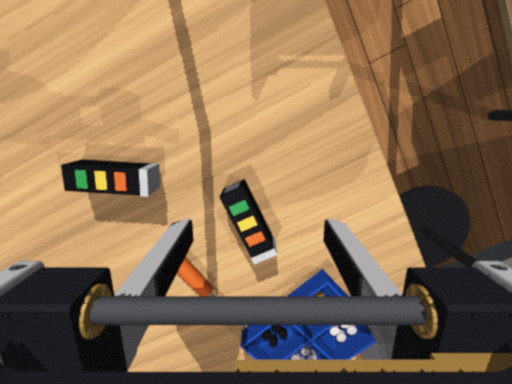

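Three look-alikes in the top view are at (95,249), (140,302) and (245,205). The top image's right is the robot's right (-y), so the one at (245,205) fits. I'll confirm it in an enlarged crop and by its coordinates.

Run:
```python
from h import *
c=load('top0')
for p in [(95,249),(140,302),(245,205)]: print(p,ray(c,*p,.04))
print(proj(c,(0,0,0)))
crop('top0',205,80,305,230,4,'t1'); crop('top0',320,80,460,240,4,'t2'); crop('side0',155,110,305,230,5,'s1')
```

```text
(95, 249) [0.34488389 0.53121103 0.04      ]
(140, 302) [0.20917367 0.39627434 0.04      ]
(245, 205) [0.47604376 0.12652671 0.04      ]
[288.15224925 387.02617047]
```

View pics/t1.png

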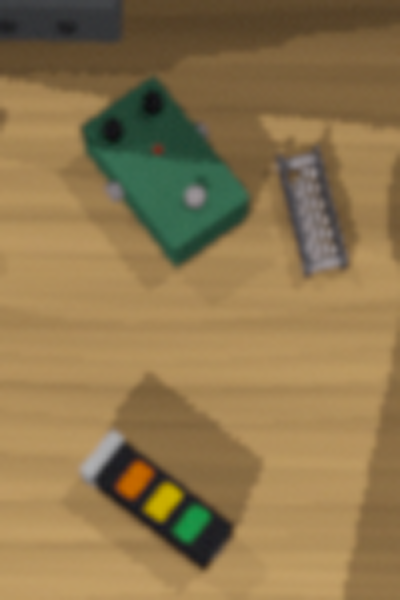

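View pics/t2.png

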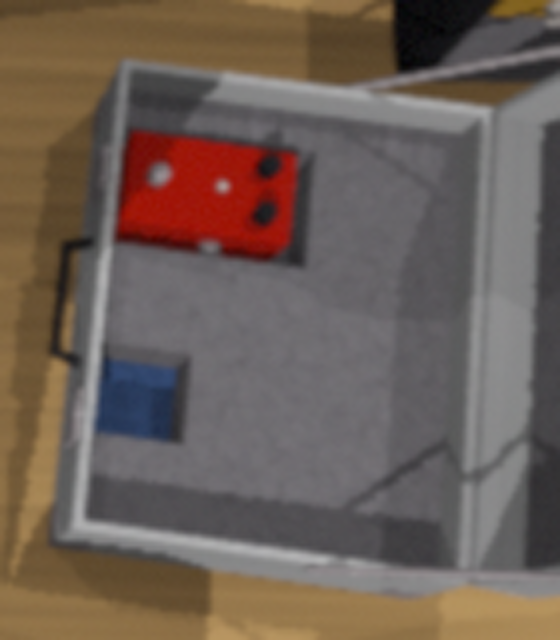

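View pics/s1.png

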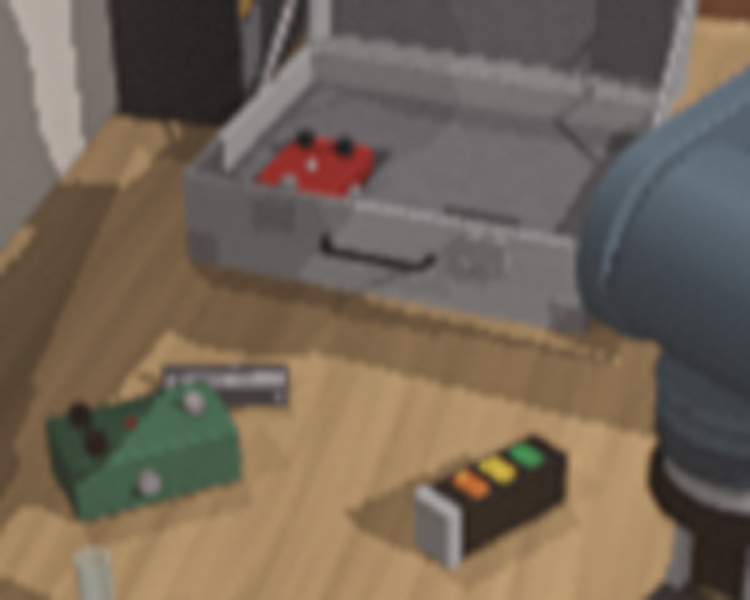

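The crop shows black body with orange, yellow and green picks and a bright foot at upper-left, around (230,194). It is the rightmost of the three (y=0.127, the others 0.40 and 0.53), so it is the one meant. Now I'll measure the holder and the case.

Run:
```python
from h import *
c=load('top0'); s=load('side0')
T=lambda u,v,z:ray(c,205+u/4,80+v/4,z)
S=lambda u,v,z:ray(s,155+u/5,110+v/5,z)
for n,u,v in [('foot1',118,432),('foot2',80,472),('top1',232,525),('top2',207,570),('o',134,480),('y',163,503),('g',193,524)]: print(n,T(u,v,.044))
o=T(134,480,.044);g=T(193,524,.044);print('dist',np.linalg.norm(g-o),np.degrees(np.arctan2(*(g-o)[1::-1])))
for n,u,v in [('o',471,484),('y',498,468),('g',527,455)]: print('side',n,S(u,v,.044))
C=lambda u,v,z:ray(c,320+u/4,80+v/4,z)
P=[C(122,62,.08),C(72,525,.08),C(465,572,.08),C(493,105,.08)]
for i in range(4): print(P[i],np.linalg.norm(P[i]-P[i-1]))
# pedal, bay: blue floor corners visible at z=.012
for u,v in [(100,435),(172,440)]: print('blue',C(u,v,.012))
for u,v in [(190,355),(180,443)]: print('foamedge',C(u,v,.05))
for u,v in [(190,237),(545,235)]: print('side front rim', S(u,v,.08))
```

```text
foot1 [0.52287264 0.15716589 0.044     ]
foot2 [0.49378636 0.18255178 0.044     ]
top1 [0.45900809 0.07620042 0.044     ]
top2 [0.42740872 0.09267883 0.044     ]
o [0.48900276 0.14482922 0.044     ]
y [0.47327988 0.12422028 0.044     ]
g [0.45907246 0.10309491 0.044     ]
dist 0.0513573251256506 -125.64668127901703
side o [0.48799453 0.14553955 0.044     ]
side y [0.47388362 0.12381422 0.044     ]
side g [0.45746727 0.10472621 0.044     ]
[ 0.79021314 -0.16387618  0.08      ] 0.25994077883972355
[ 0.45794418 -0.12200913  0.08      ] 0.3348962760287396
[ 0.43275739 -0.37887787  0.08      ] 0.2581006090229203
[ 0.76300517 -0.42238911  0.08      ] 0.33310181694699925
blue [ 0.535228   -0.15880556  0.012     ]
blue [ 0.53273121 -0.21037515  0.012     ]
foamedge [ 0.58527821 -0.21357279  0.05      ]
foamedge [ 0.52203519 -0.20442225  0.05      ]
side front rim [ 0.75343762 -0.0677336   0.08      ]
side front rim [ 0.48904346 -0.13269834  0.08      ]
```

```bash
cat >> h.py <<'E'
def pose():
    s=observe(); q=s['orientation']; from scipy.spatial.transform import Rotation as Ro
    R=Ro.from_quat([q[1],q[2],q[3],q[0]]).as_matrix()
    return s,np.array(s['tool_pos']),np.degrees(np.arctan2(R[1,1],R[0,1])),R  # yaw of tool y
def plan(target,yawy,n,vmax=.018,hand=0,gain=1.0,w=8.0):
    s,p,y,R=pose(); print('t',round(s['time_s'],2),'p',p.round(4),'yaw',round(y,2),'F',s['contact_force'].round(1),'op',round(s['opening'],4),'tilt',R[2].round(4))
    p=p.copy(); t=np.array(target)
    for i in range(n):
        if i%5==0: print('--')
        d=t-p; L=np.linalg.norm(d); d=d*min(1,vmax/max(L,1e-9))
        dy=yawy-y; dy=(dy+180)%360-180; dy=np.clip(dy,-w,w)
        a=np.radians(y); ty=np.array([np.cos(a),np.sin(a)]); tx=np.array([-ty[1],ty[0]])
        print([round(float(v),2) for v in (d[:2]@tx/.02,d[:2]@ty/.02,-d[2]/.02)]+[round(-dy/90,3),hand])
        p=p+d; y=y+dy
    print('pred end',p.round(4),round(y,2))
E
python3 - <<'E'
from h import *
plan([.4547,.0982,.19],-36.2,30)
E
```

```text
t 0.15 p [0.2928 0.5798 0.2046] yaw 63.2 F [-1.  -0.9  0.4] op 0.0938 tilt [ 2.0e-04 -1.5e-03 -1.0e+00]
--
[-0.64, -0.63, 0.03, np.float64(0.089), 0]
[-0.72, -0.54, 0.03, np.float64(0.089), 0]
[-0.79, -0.43, 0.03, np.float64(0.089), 0]
[-0.84, -0.32, 0.03, np.float64(0.089), 0]
[-0.88, -0.2, 0.03, np.float64(0.089), 0]
--
[-0.9, -0.07, 0.03, np.float64(0.089), 0]
[-0.9, 0.05, 0.03, np.float64(0.089), 0]
[-0.88, 0.18, 0.03, np.float64(0.089), 0]
[-0.85, 0.3, 0.03, np.float64(0.089), 0]
[-0.8, 0.41, 0.03, np.float64(0.089), 0]
--
[-0.73, 0.52, 0.03, np.float64(0.089), 0]
[-0.65, 0.62, 0.03, np.float64(0.089), 0]
[-0.56, 0.7, 0.03, np.float64(0.038), 0]
[-0.52, 0.73, 0.03, np.float64(-0.0), 0]
[-0.52, 0.73, 0.03, np.float64(-0.0), 0]
--
[-0.52, 0.73, 0.03, np.float64(-0.0), 0]
[-0.52, 0.73, 0.03, np.float64(-0.0), 0]
[-0.52, 0.73, 0.03, np.float64(-0.0), 0]
[-0.52, 0.73, 0.03, np.float64(-0.0), 0]
[-0.52, 0.73, 0.03, np.float64(-0.0), 0]
--
[-0.52, 0.73, 0.03, np.float64(-0.0), 0]
[-0.52, 0.73, 0.03, np.float64(-0.0), 0]
[-0.52, 0.73, 0.03, np.float64(-0.0), 0]
[-0.52, 0.73, 0.03, np.float64(-0.0), 0]
[-0.52, 0.73, 0.03, np.float64(-0.0), 0]
--
[-0.52, 0.73, 0.03, np.float64(-0.0), 0]
[-0.52, 0.73, 0.03, np.float64(-0.0), 0]
[-0.52, 0.73, 0.03, np.float64(-0.0), 0]
[-0.12, 0.17, 0.01, np.float64(-0.0), 0]
[0.0, 0.0, -0.0, np.float64(-0.0), 0]
pred end [0.4547 0.0982 0.19  ] -36.2
```

Request:
send_rows(commands=[-0.64,-0.63,0,0.09,0,-0.72,-0.54,0,0.09,0,-0.79,-0.43,0,0.09,0,-0.84,-0.32,0,0.09,0,-0.88,-0.2,0,0.09,0], squeeze=5)

```text
time_s: 0.65
tool_pos: [0.3193, 0.4918, 0.2022]
orientation: [-0.0, 0.564, 0.826, -0.003]
contact_force: [0.2, -0.5, -0.0]
opening: 0.0937
```

Request:
send_rows(commands=[-0.9,-0.07,0,0.09,0,-0.9,0.05,0,0.09,0,-0.88,0.18,0,0.09,0,-0.85,0.3,0,0.09,0,-0.8,0.41,0,0.09,0])

```text
time_s: 1.15
tool_pos: [0.3436, 0.4007, 0.2007]
orientation: [0.001, 0.824, 0.567, -0.004]
contact_force: [0.5, -0.6, 0.1]
opening: 0.0941
```

Run:
```python
from h import *
plan([.4547,.0982,.19],-36.2,15)
```

```text
t 1.15 p [0.3436 0.4007 0.2007] yaw -20.92 F [ 0.5 -0.6  0.1] op 0.0941 tilt [-0.0076 -0.0033 -1.    ]
--
[-0.68, 0.59, 0.03, np.float64(0.089), 0]
[-0.59, 0.68, 0.03, np.float64(0.081), 0]
[-0.5, 0.75, 0.03, np.float64(-0.0), 0]
[-0.5, 0.75, 0.03, np.float64(-0.0), 0]
[-0.5, 0.75, 0.03, np.float64(-0.0), 0]
--
[-0.5, 0.75, 0.03, np.float64(-0.0), 0]
[-0.5, 0.75, 0.03, np.float64(-0.0), 0]
[-0.5, 0.75, 0.03, np.float64(-0.0), 0]
[-0.5, 0.75, 0.03, np.float64(-0.0), 0]
[-0.5, 0.75, 0.03, np.float64(-0.0), 0]
--
[-0.5, 0.75, 0.03, np.float64(-0.0), 0]
[-0.5, 0.75, 0.03, np.float64(-0.0), 0]
[-0.5, 0.75, 0.03, np.float64(-0.0), 0]
[-0.5, 0.75, 0.03, np.float64(-0.0), 0]
[-0.5, 0.75, 0.03, np.float64(-0.0), 0]
pred end [0.4366 0.1474 0.1917] -36.2
```

Request:
send_rows(commands=[-0.68,0.59,0,0.09,0,-0.59,0.68,0,0.08,0,-0.5,0.75,0,0,0,-0.5,0.75,0,0,0,-0.5,0.75,0,0,0])

```text
time_s: 1.65
tool_pos: [0.3734, 0.3115, 0.1996]
orientation: [0.002, 0.895, 0.446, -0.005]
contact_force: [0.1, 0.6, 0.1]
opening: 0.0945
```

Request:
send_rows(commands=[-0.55,0.8,0,0,0,-0.55,0.8,0,0,0,-0.55,0.8,0,0,0,-0.55,0.8,0,0,0,-0.55,0.8,0,0,0])

```text
time_s: 2.15
tool_pos: [0.4039, 0.2153, 0.1988]
orientation: [0.001, 0.895, 0.446, -0.006]
contact_force: [-0.6, 0.6, 0.2]
opening: 0.0943
```

Request:
send_rows(commands=[-0.5,0.75,0,0,0,-0.5,0.75,0,0,0,-0.5,0.75,0,0,0,-0.5,0.75,0,0,0,0,0,0,0,0])

```text
time_s: 2.65
tool_pos: [0.4279, 0.1428, 0.198]
orientation: [0.001, 0.895, 0.445, -0.007]
contact_force: [-0.8, -0.1, -0.2]
opening: 0.0938
```

Run:
```python
from h import *
plan([.4547,.0982,.19],-36.2,5)
snap('wrist','w1')
```

```text
t 2.65 p [0.4279 0.1428 0.198 ] yaw -37.14 F [-0.8 -0.1 -0.2] op 0.0938 tilt [-0.0138 -0.0041 -0.9999]
--
[-0.33, 0.83, 0.14, np.float64(-0.01), 0]
[-0.34, 0.82, 0.14, np.float64(-0.0), 0]
[-0.32, 0.76, 0.13, np.float64(-0.0), 0]
[0.0, 0.0, -0.0, np.float64(-0.0), 0]
[0.0, 0.0, -0.0, np.float64(-0.0), 0]
pred end [0.4547 0.0982 0.19  ] -36.2
```

View pics/w1.png

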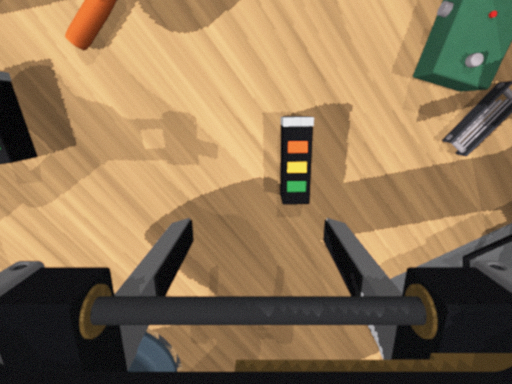

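The holder is at (283–314, 117–204) in the wrist view, foot up and nearly aligned with the tool. I'll refine its position from this.

Run:
```python
from h import *
c=load('w1')
crop('w1',260,100,340,220,5,'w1c')
o=ray(c,298,147,.044);y=ray(c,297,167.5,.044);g=ray(c,296.5,186,.044);print(o,y,g,np.linalg.norm(g-o),np.degrees(np.arctan2(*(g-o)[1::-1])))
for a in [(283,117),(314,118)]: print(ray(c,*a,.044))
```

```text
[0.48974641 0.14325521 0.044     ] [0.47424664 0.12302957 0.044     ] [0.46005963 0.10367453 0.044     ] 0.04947661087340185 -126.87107527824993
[0.49571894 0.18305458 0.044     ]
[0.52431222 0.15998309 0.044     ]
```

View pics/w1c.png

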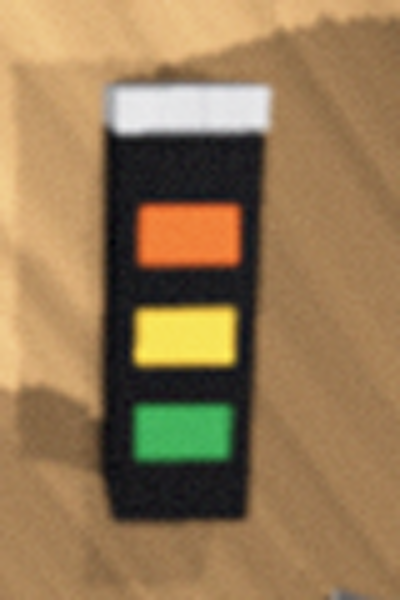

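Run:
```python
from h import *
plan([.4541,.0970,.10],-37.0,10)
```

```text
t 2.7 p [0.4276 0.1435 0.1979] yaw -37.1 F [-0.1  0.6 -0.5] op 0.0941 tilt [-0.0137 -0.0046 -0.9999]
--
[-0.17, 0.4, 0.79, np.float64(-0.001), 0]
[-0.17, 0.4, 0.79, np.float64(-0.0), 0]
[-0.17, 0.4, 0.79, np.float64(-0.0), 0]
[-0.17, 0.4, 0.79, np.float64(-0.0), 0]
[-0.17, 0.4, 0.79, np.float64(-0.0), 0]
--
[-0.17, 0.4, 0.79, np.float64(-0.0), 0]
[-0.03, 0.08, 0.16, np.float64(-0.0), 0]
[0.0, 0.0, -0.0, np.float64(-0.0), 0]
[0.0, 0.0, -0.0, np.float64(-0.0), 0]
[0.0, 0.0, -0.0, np.float64(-0.0), 0]
pred end [0.4541 0.097  0.1   ] -37.0
```

Request:
send_rows(commands=[-0.17,0.42,0.8,0,0,-0.17,0.42,0.8,0,0,-0.17,0.42,0.8,0,0,-0.17,0.42,0.8,0,0,-0.17,0.42,0.8,0,0])

```text
time_s: 3.2
tool_pos: [0.451, 0.1075, 0.1178]
orientation: [0.001, 0.894, 0.448, -0.004]
contact_force: [-0.8, 0.7, -0.1]
opening: 0.0938
```

Request:
send_rows(commands=[-0.17,0.42,0.8,0,0,-0.03,0.1,0.3,0,0,0,0,0,0,0,0,0,0,0,0,0,0,0,0,0])

```text
time_s: 3.7
tool_pos: [0.455, 0.1006, 0.0937]
orientation: [-0.0, 0.894, 0.449, -0.006]
contact_force: [0.8, -0.6, -0.4]
opening: 0.0938
```

Run:
```python
from h import *
plan([.4541,.0970,.006],-37.0,10,vmax=.014)
snap('wrist','w2')
```

```text
t 3.7 p [0.455  0.1006 0.0937] yaw -36.66 F [ 0.8 -0.6 -0.4] op 0.0938 tilt [-0.0099 -0.0053 -0.9999]
--
[-0.03, 0.01, 0.7, np.float64(0.004), 0]
[-0.03, 0.01, 0.7, np.float64(-0.0), 0]
[-0.03, 0.01, 0.7, np.float64(-0.0), 0]
[-0.03, 0.01, 0.7, np.float64(-0.0), 0]
[-0.03, 0.01, 0.7, np.float64(-0.0), 0]
--
[-0.03, 0.01, 0.7, np.float64(-0.0), 0]
[-0.01, 0.0, 0.19, np.float64(-0.0), 0]
[0.0, 0.0, -0.0, np.float64(-0.0), 0]
[0.0, 0.0, -0.0, np.float64(-0.0), 0]
[0.0, 0.0, -0.0, np.float64(-0.0), 0]
pred end [0.4541 0.097  0.006 ] -37.0
```

View pics/w2.png

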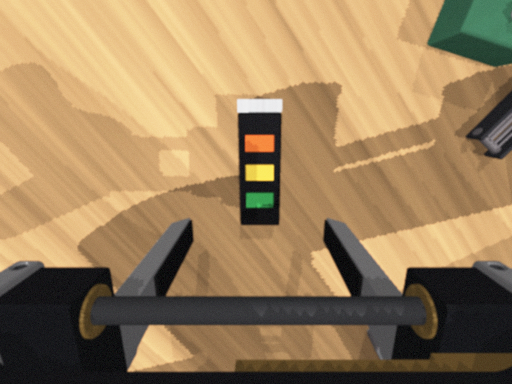

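The holder is centred between the fingers, with the foot at the top. Descending.

Request:
send_rows(commands=[-0.03,0.01,0.7,0.004,0,-0.03,0.01,0.7,0,0,-0.03,0.01,0.7,0,0,-0.03,0.01,0.7,0,0,-0.03,0.01,0.6,0,0])

```text
time_s: 4.25
tool_pos: [0.4588, 0.0985, 0.0298]
orientation: [0.003, 0.895, 0.447, 0.001]
contact_force: [0.2, -0.1, 0.3]
opening: 0.0937
```

Run:
```python
from h import *
plan([.4541,.0970,.007],-37.0,5,vmax=.010)
```

```text
t 4.25 p [0.4588 0.0985 0.0298] yaw -36.92 F [ 0.2 -0.1  0.3] op 0.0937 tilt [-0.0015  0.006  -1.    ]
--
[-0.09, -0.06, 0.49, np.float64(0.001), 0]
[-0.09, -0.06, 0.49, np.float64(-0.0), 0]
[-0.03, -0.02, 0.16, np.float64(-0.0), 0]
[0.0, 0.0, -0.0, np.float64(-0.0), 0]
[0.0, 0.0, -0.0, np.float64(-0.0), 0]
pred end [0.4541 0.097  0.007 ] -37.0
```

Request:
send_rows(commands=[-0.1,-0.06,0.45,0,0,-0.1,-0.06,0.45,0,0,-0.1,-0.06,0.15,0,0,0,0,0,0,0,0,0,0,0,0], squeeze=5)

```text
time_s: 4.75
tool_pos: [0.4517, 0.0958, 0.0072]
orientation: [0.003, 0.895, 0.447, 0.001]
contact_force: [-0.2, 0.3, 0.6]
opening: 0.0946
```

Run:
```python
from h import *
plan([.4541,.0970,.007],-37.0,1,vmax=.010)
```

```text
t 4.75 p [0.4517 0.0958 0.0072] yaw -36.91 F [-0.2  0.3  0.6] op 0.0946 tilt [-0.0017  0.0056 -1.    ]
--
[0.12, 0.06, 0.01, np.float64(0.001), 0]
pred end [0.4541 0.097  0.007 ] -37.0
```

Request:
send_rows(commands=[0,0,0,0,1,0,0,0,0,1,0,0,0,0,1,0,0,0,0,1,0,0,0,0,1], squeeze=5)

```text
time_s: 5.25
tool_pos: [0.4532, 0.0958, 0.0087]
orientation: [0.004, 0.895, 0.447, 0.002]
contact_force: [-0.3, -0.2, 1.4]
opening: 0.0572
```

Request:
send_rows(commands=[0,0,0,0,1,0,0,0,0,1,0,0,0,0,1,0,0,0,0,1,0,0,0,0,1])

```text
time_s: 5.75
tool_pos: [0.4533, 0.0958, 0.0088]
orientation: [0.004, 0.894, 0.447, 0.002]
contact_force: [0.1, -0.3, 0.3]
opening: 0.0362
```

Request:
send_rows(commands=[0.25,0,-0.75,0,1,0.36,0,-0.7,0,1,0.46,0,-0.62,0,1,0.55,0,-0.55,0,1,0.62,0,-0.45,0,1])

```text
time_s: 6.25
tool_pos: [0.4771, 0.1329, 0.0694]
orientation: [0.002, 0.895, 0.446, -0.002]
contact_force: [1.0, -0.4, -1.9]
opening: 0.036
```

Run:
```python
from h import *
plan([.4541,.0970,.007],-37.0,1,vmax=.010)
snap('side','s2'); crop('s2',180,140,340,260,5,'s2c')
```

```text
t 6.25 p [0.4771 0.1329 0.0694] yaw -37.01 F [ 1.  -0.4 -1.9] op 0.036 tilt [-0.0051  0.0017 -1.    ]
--
[-0.28, 0.02, 0.41, np.float64(-0.0), 0]
pred end [0.4741 0.1282 0.0612] -37.0
```

View pics/s2c.png

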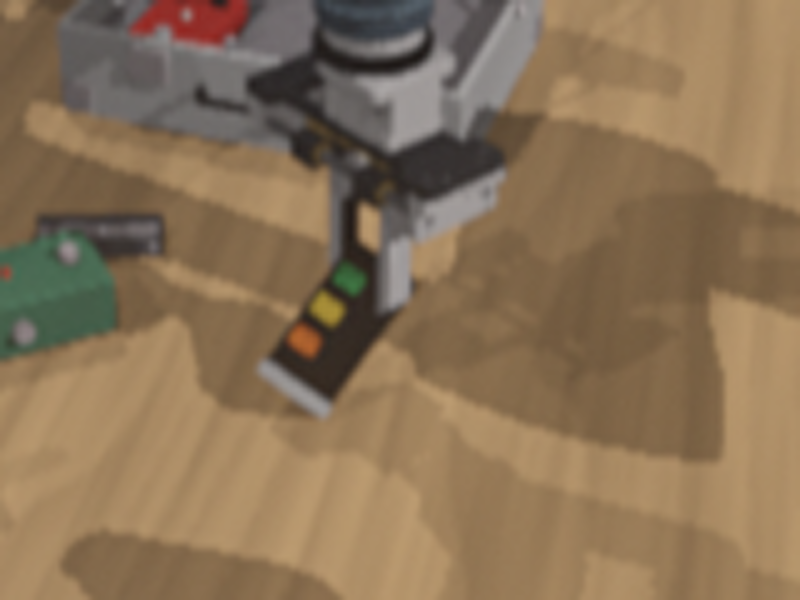

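The holder is at about 45° with its foot down-left at crop (295,390), and the tilt is going as planned. Continuing the arc.

Request:
send_rows(commands=[0.69,0,-0.15,0,1,0.73,0,-0.15,0,1,0.76,0,-0.1,0,1,0.76,0,0,0,1,0.76,0,0.1,0,1])

```text
time_s: 6.8
tool_pos: [0.5258, 0.197, 0.0773]
orientation: [0.003, 0.894, 0.447, -0.0]
contact_force: [0.8, 0.6, -1.4]
opening: 0.0365
```

Run:
```python
from h import *
plan([.4541,.0970,.007],-37.0,1,vmax=.010)
snap('side','s3'); crop('s3',180,140,340,260,5,'s3c')
```

```text
t 6.8 p [0.5258 0.197  0.0773] yaw -36.89 F [ 0.8  0.6 -1.4] op 0.0365 tilt [-0.0025  0.0043 -1.    ]
--
[-0.43, 0.01, 0.25, np.float64(0.001), 0]
pred end [0.5207 0.1899 0.0723] -37.0
```

View pics/s3c.png

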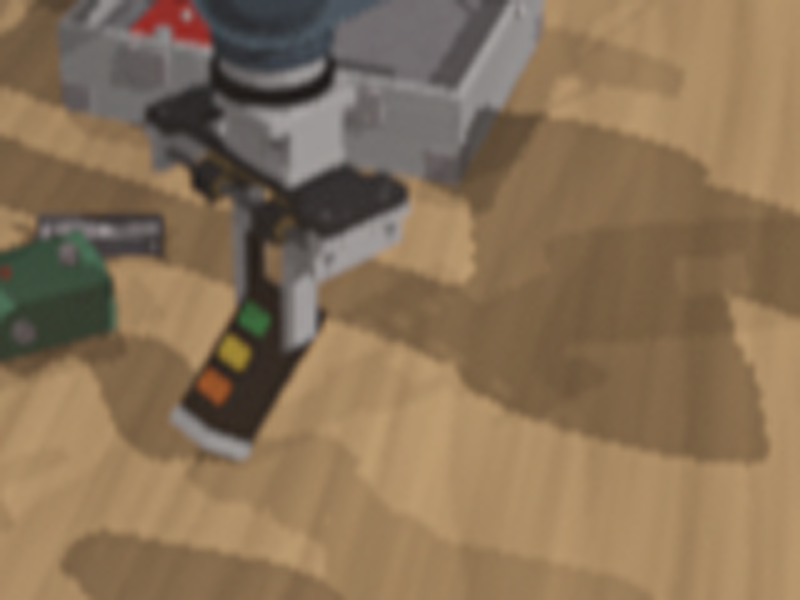

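It is held at about 35° tilt by pad friction. I'll reduce the grip to 3 N so it swings down, keeping it just above the bench.

Request:
send_rows(commands=[0,0,-0.2,0,1,0,0,-0.2,0,1,0,0,0,0,1,0,0,0,0,1,0,0,0,0,1], squeeze=3)

```text
time_s: 7.35
tool_pos: [0.5256, 0.1979, 0.085]
orientation: [0.002, 0.894, 0.448, -0.001]
contact_force: [0.3, 0.3, -1.3]
opening: 0.036
```

Run:
```python
from h import *
plan([.4541,.0970,.007],-37.0,1,vmax=.010)
snap('side','s4'); crop('s4',180,140,340,260,5,'s4c')
```

```text
t 7.35 p [0.5256 0.1979 0.085 ] yaw -36.81 F [ 0.3  0.3 -1.3] op 0.036 tilt [-0.0032  0.0032 -1.    ]
--
[-0.42, 0.01, 0.27, np.float64(0.002), 0]
pred end [0.5207 0.191  0.0797] -37.0
```

View pics/s4c.png

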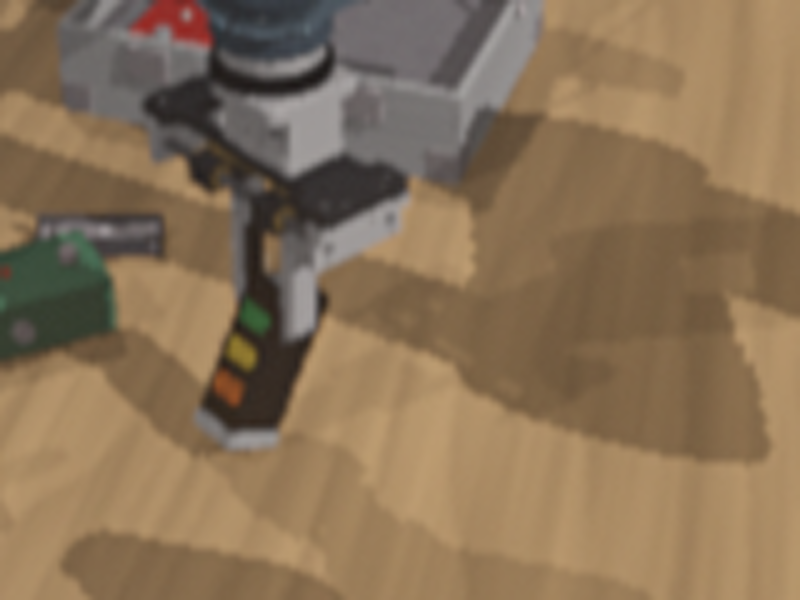

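The tilt is now about 20°. I'll lower until the rear foot edge touches and drag forward so bench friction squares it up.

Request:
send_rows(commands=[0,0,0.2,0,1,0.1,0,0.2,0,1,0.4,0,0.05,0,1,0.4,0,0.05,0,1,0.4,0,0.05,0,1], squeeze=3)

```text
time_s: 7.9
tool_pos: [0.5433, 0.2202, 0.0757]
orientation: [0.002, 0.895, 0.447, 0.001]
contact_force: [-2.2, 0.7, 0.5]
opening: 0.0362
```

Run:
```python
from h import *
plan([.4541,.0970,.007],-37.0,1,vmax=.010)
snap('side','s5'); crop('s5',180,140,340,260,5,'s5c')
```

```text
t 7.9 p [0.5433 0.2202 0.0757] yaw -36.9 F [-2.2  0.7  0.5] op 0.0362 tilt [-4.0e-04  4.2e-03 -1.0e+00]
--
[-0.46, 0.01, 0.21, np.float64(0.001), 0]
pred end [0.538  0.2128 0.0716] -37.0
```

View pics/s5c.png

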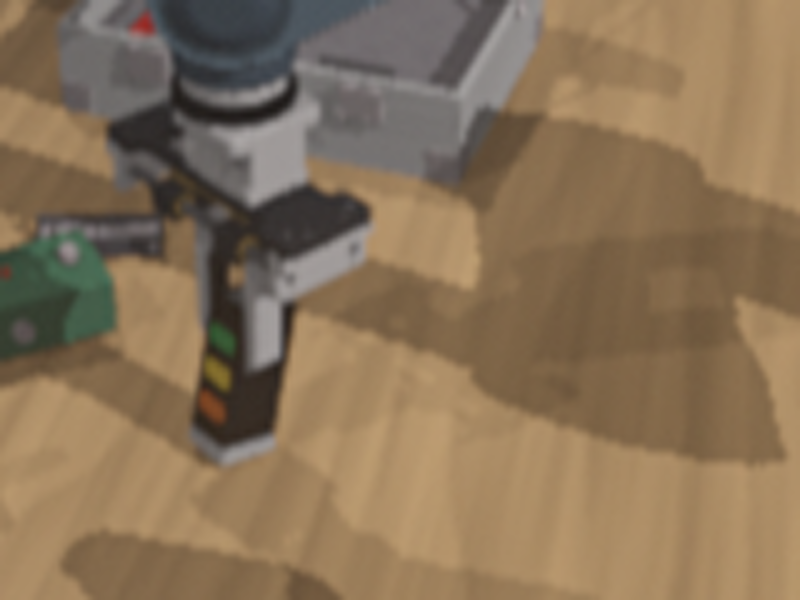

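Request:
send_rows(commands=[0.3,0,0.1,0,1,0.2,0,0.15,0,1,0,0,0.1,0,1,0,0,0,0,1,0,0,0,0,1])

```text
time_s: 8.45
tool_pos: [0.5523, 0.2315, 0.0689]
orientation: [0.002, 0.894, 0.447, 0.003]
contact_force: [-0.2, 2.3, 4.1]
opening: 0.0364
```

Run:
```python
from h import *
plan([.4541,.0970,.007],-37.0,1,vmax=.010)
snap('side','s6'); crop('s6',180,140,340,260,5,'s6c')
```

```text
t 8.45 p [0.5523 0.2315 0.0689] yaw -36.84 F [-0.2  2.3  4.1] op 0.0364 tilt [ 0.0042  0.0059 -1.    ]
--
[-0.47, 0.01, 0.17, np.float64(0.002), 0]
pred end [0.5468 0.2239 0.0654] -37.0
```

View pics/s6c.png

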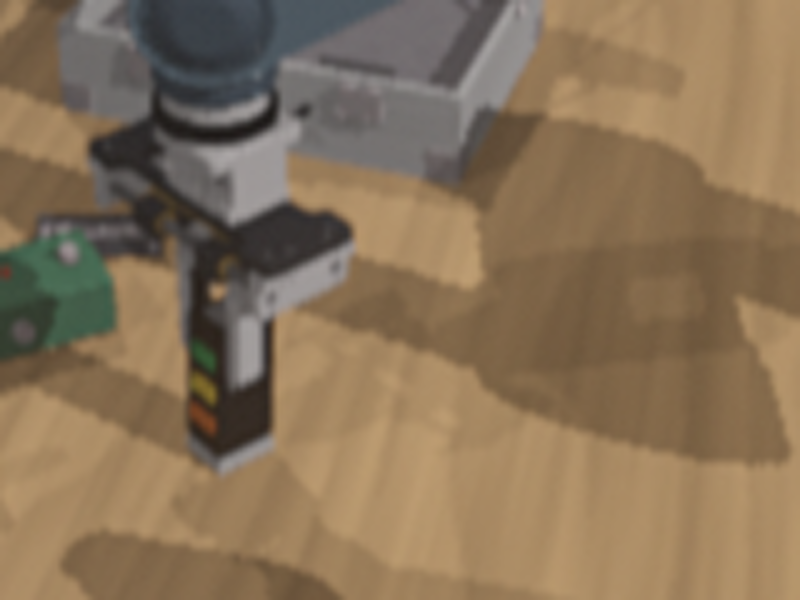

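The holder is upright with its foot flat on the bench. Letting go.

Request:
send_rows(commands=[0,0,0,0,0.5,0,0,0,0,0.3,0,0,0,0,0.2,0,0,0,0,0.1,0,0,0,0,0.1])

```text
time_s: 9.0
tool_pos: [0.5503, 0.2293, 0.0665]
orientation: [0.002, 0.894, 0.447, 0.001]
contact_force: [-0.3, 0.5, -0.6]
opening: 0.0728
```

Request:
send_rows(commands=[0,0,-0.4,0,0.1,0,0,-0.7,0,0.1,0,0,-0.8,0,0.1,0,0,-0.8,0,0.1,0,0,-0.5,0,0.1])

```text
time_s: 9.5
tool_pos: [0.5496, 0.2294, 0.1349]
orientation: [0.002, 0.894, 0.447, 0.0]
contact_force: [-0.1, 0.0, 0.5]
opening: 0.0849
```

Run:
```python
from h import *
plan([.5523,.2315,.07],-37.0,1,vmax=.010)
snap('side','s7'); crop('s7',180,140,340,260,5,'s7c'); snap('wrist','w7'); snap('top','t7'); crop('t7',180,80,300,230,4,'t7c')
```

```text
t 9.5 p [0.5496 0.2294 0.1349] yaw -36.85 F [-0.1  0.   0.5] op 0.0849 tilt [-0.0019  0.0041 -1.    ]
--
[0.03, 0.01, 0.5, np.float64(0.002), 0]
pred end [0.55   0.2297 0.1249] -37.0
```

View pics/s7c.png

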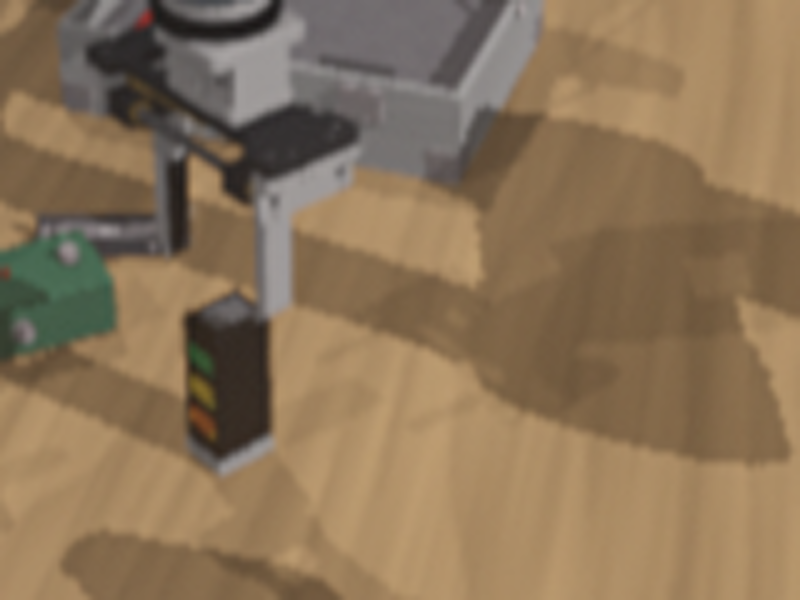

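View pics/w7.png

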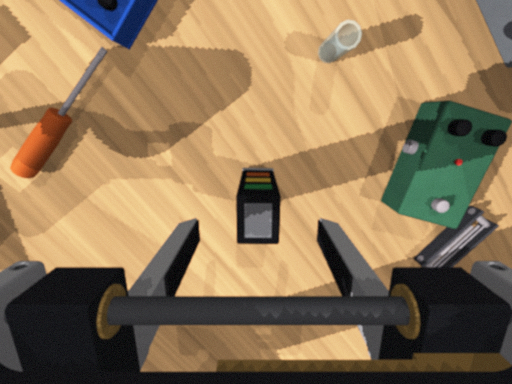

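View pics/t7c.png

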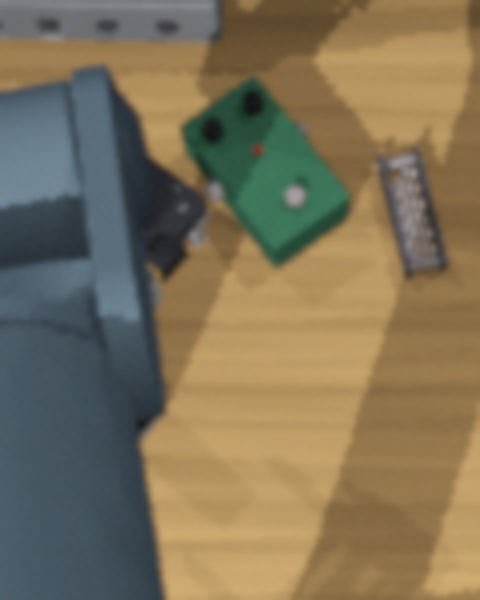

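It stands freely: in the wrist view its top face is at (240–278, 190–243) and the slide is standing at (341,41). I'll measure the top face for the second grasp.

Run:
```python
from h import *
crop('w7',220,150,300,260,6,'w7c')
```

```text
(no output)
```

View pics/w7c.png

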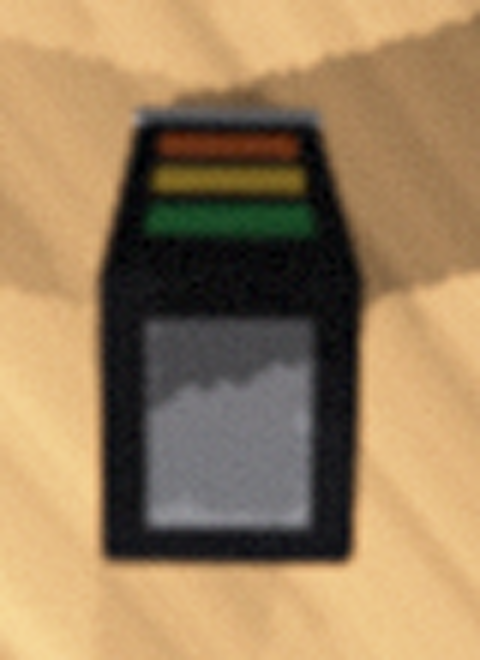

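Run:
```python
from h import *
c=load('w7')
P=[ray(c,220+u/6,150+v/6,.11) for u,v in [(102,275),(360,275),(354,558),(107,558)]]
for i in range(4): print(P[i],np.linalg.norm(P[i]-P[i-1]))
print(np.mean(P,0))
e=P[1]-P[0]; f=P[2]-P[3];g=P[0]-P[3];k=P[1]-P[2]
for q in (e,f,g,k): print(np.degrees(np.arctan2(q[1],q[0])))
```

```text
[0.54783395 0.25247395 0.11      ] 0.041277198755971606
[0.5751446  0.23191664 0.11      ] 0.03418295250017353
[0.55044486 0.19877548 0.11      ] 0.041332964283281225
[0.5229429  0.21954611 0.11      ] 0.034464144726043915
[0.54909158 0.22567805 0.11      ]
-36.96956140220313
-37.061634542258815
52.9133660941205
53.30325230199767
```

Run:
```python
from h import *
plan([.549,.226,.077],-37.0,5,vmax=.016)
```

```text
t 9.65 p [0.5494 0.2293 0.1336] yaw -36.85 F [ 0.1 -0.3 -0.8] op 0.0851 tilt [-0.0023  0.0038 -1.    ]
--
[-0.04, 0.02, 0.8, np.float64(0.002), 0]
[-0.04, 0.02, 0.8, np.float64(-0.0), 0]
[-0.04, 0.02, 0.8, np.float64(-0.0), 0]
[-0.02, 0.01, 0.44, np.float64(-0.0), 0]
[0.0, 0.0, -0.0, np.float64(-0.0), 0]
pred end [0.549 0.226 0.077] -37.0
```

Request:
send_rows(commands=[-0.04,0.03,0.75,0,0.1,-0.04,0.02,0.75,0,0.1,-0.04,0.02,0.75,0,0.1,-0.02,0,0.4,0,0.1,0,0,0,0,0.1])

```text
time_s: 10.15
tool_pos: [0.5449, 0.2247, 0.0708]
orientation: [0.001, 0.894, 0.447, -0.005]
contact_force: [-0.2, -1.2, -0.3]
opening: 0.0844
```

Run:
```python
from h import *
plan([.549,.226,.077],-37.0,1,vmax=.016)
```

```text
t 10.15 p [0.5449 0.2247 0.0708] yaw -36.86 F [-0.2 -1.2 -0.3] op 0.0844 tilt [-0.0094 -0.0024 -1.    ]
--
[0.17, 0.12, -0.31, np.float64(0.002), 0]
pred end [0.549 0.226 0.077] -37.0
```

Request:
send_rows(commands=[0.1,0.1,-0.3,0,0.1,0.08,0,0,0,0.1,0,0,0,0,0.1,0,0,0,0,1,0,0,0,0,1], squeeze=6)

```text
time_s: 10.65
tool_pos: [0.5502, 0.2269, 0.0783]
orientation: [0.001, 0.894, 0.447, -0.004]
contact_force: [0.1, 0.6, 0.7]
opening: 0.0722
```

Request:
send_rows(commands=[0,0,0,0,1,0,0,0,0,1,0,0,0,0,1,0,0,0,0,1,0,0,0,0,1])

```text
time_s: 11.15
tool_pos: [0.5504, 0.2271, 0.079]
orientation: [0.001, 0.894, 0.447, -0.003]
contact_force: [0.0, 1.0, 0.3]
opening: 0.0359
```

Run:
```python
from h import *
plan([.549,.226,.077],-37.0,1,vmax=.016)
```

```text
t 11.15 p [0.5504 0.2271 0.079 ] yaw -36.86 F [0.  1.  0.3] op 0.0359 tilt [-6.9e-03 -4.0e-04 -1.0e+00]
--
[-0.09, -0.03, 0.1, np.float64(0.002), 0]
pred end [0.549 0.226 0.077] -37.0
```

Request:
send_rows(commands=[0,0,0,0,1,0,0,-0.2,0,1,0,0,-0.5,0,1,0,0,-0.8,0,1,0,0,-0.8,0,1], squeeze=25)

```text
time_s: 11.65
tool_pos: [0.5481, 0.2267, 0.1245]
orientation: [0.0, 0.894, 0.447, -0.007]
contact_force: [1.0, -1.0, -2.2]
opening: 0.0359
```

Request:
send_rows(commands=[0,0,-0.9,0,1,0,0,-0.9,0,1,0,0,-0.9,0,1,0,0,-0.9,0,1,0,0,-0.9,0,1])

```text
time_s: 12.15
tool_pos: [0.5493, 0.2274, 0.2249]
orientation: [0.001, 0.894, 0.447, -0.004]
contact_force: [1.2, 0.1, -1.1]
opening: 0.036
```

Run:
```python
from h import *
plan([.560,-.12,.215],-6.9,25)
crop('top0',325,85,455,160,6,'ca'); crop('top0',325,150,455,235,6,'cb'); snap('side','s8')
```

```text
t 12.15 p [0.5493 0.2274 0.2249] yaw -36.85 F [ 1.2  0.1 -1.1] op 0.036 tilt [-0.0088 -0.0019 -1.    ]
--
[-0.7, 0.56, 0.03, np.float64(-0.089), 0]
[-0.77, 0.46, 0.03, np.float64(-0.089), 0]
[-0.83, 0.35, 0.03, np.float64(-0.089), 0]
[-0.87, 0.23, 0.03, np.float64(-0.066), 0]
[-0.89, 0.14, 0.03, np.float64(-0.0), 0]
--
[-0.89, 0.14, 0.03, np.float64(-0.0), 0]
[-0.89, 0.14, 0.03, np.float64(-0.0), 0]
[-0.89, 0.14, 0.03, np.float64(-0.0), 0]
[-0.89, 0.14, 0.03, np.float64(-0.0), 0]
[-0.89, 0.14, 0.03, np.float64(-0.0), 0]
--
[-0.89, 0.14, 0.03, np.float64(-0.0), 0]
[-0.89, 0.14, 0.03, np.float64(-0.0), 0]
[-0.89, 0.14, 0.03, np.float64(-0.0), 0]
[-0.89, 0.14, 0.03, np.float64(-0.0), 0]
[-0.89, 0.14, 0.03, np.float64(-0.0), 0]
--
[-0.89, 0.14, 0.03, np.float64(-0.0), 0]
[-0.89, 0.14, 0.03, np.float64(-0.0), 0]
[-0.89, 0.14, 0.03, np.float64(-0.0), 0]
[-0.89, 0.14, 0.03, np.float64(-0.0), 0]
[-0.28, 0.04, 0.01, np.float64(-0.0), 0]
--
[0.0, 0.0, -0.0, np.float64(-0.0), 0]
[0.0, 0.0, -0.0, np.float64(-0.0), 0]
[0.0, 0.0, -0.0, np.float64(-0.0), 0]
[0.0, 0.0, -0.0, np.float64(-0.0), 0]
[0.0, 0.0, -0.0, np.float64(-0.0), 0]
pred end [ 0.56  -0.12   0.215] -6.9
```

View pics/ca.png

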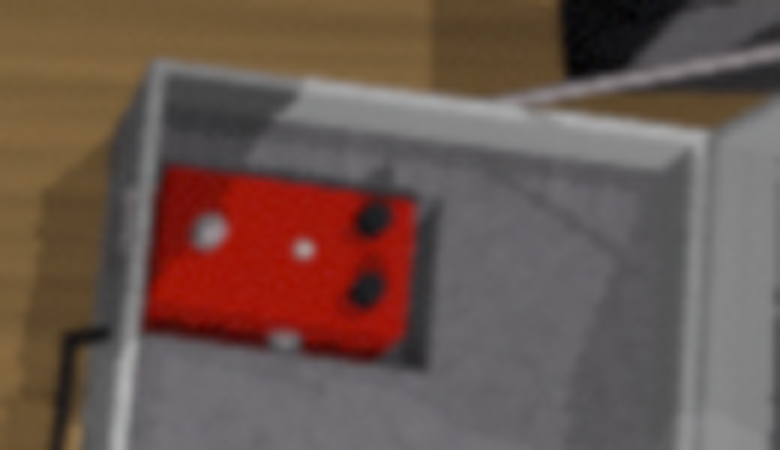

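View pics/cb.png

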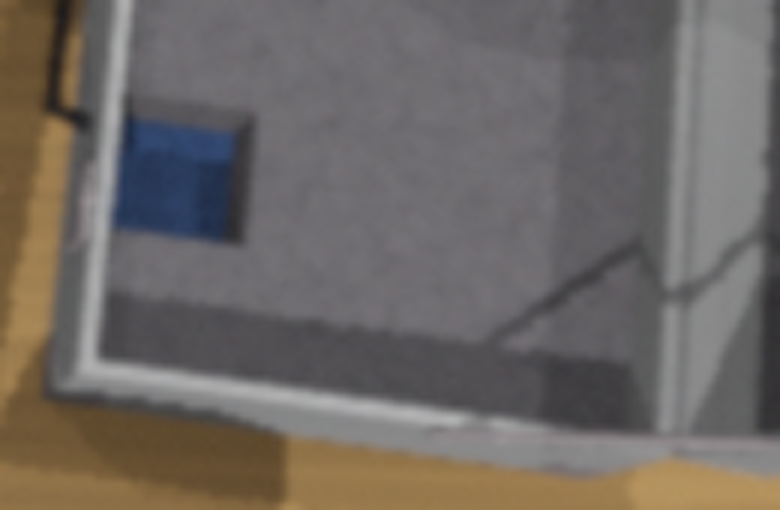

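View pics/s8.png

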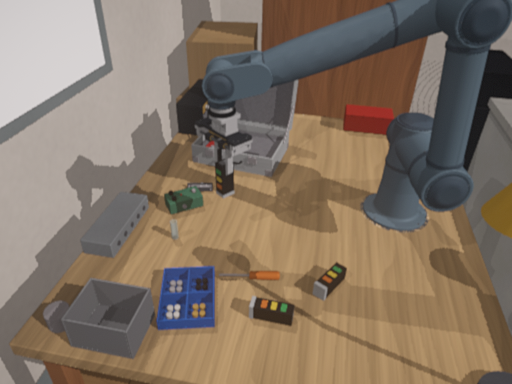

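Run:
```python
from h import *
from scipy.optimize import least_squares
c=load('top0')
A=lambda u,v:(325+u/6,85+v/6); B=lambda u,v:(325+u/6,150+v/6)
pts=[(A(155,62),(-.130,.170,.08)),(B(73,390),(-.130,-.170,.08)),(B(100,358),(-.124,-.164,.08)),(B(255,115),(-.054,-.029,.05)),(B(243,243),(-.054,-.095,.05)),(A(710,135),(.130,.170,.08)),(A(168,78),(-.124,.164,.08))]
def W(q,p):
    a=q[2];return np.array([q[0]+np.cos(a)*p[0]-np.sin(a)*p[1],q[1]+np.sin(a)*p[0]+np.cos(a)*p[1],p[2]])
def f(q): return np.concatenate([proj(c,W(q,p))-np.array(m) for m,p in pts])
r=least_squares(f,[.611,-.272,np.radians(-96.8)],loss='soft_l1')
print(r.x[:2],np.degrees(r.x[2])); print(f(r.x).reshape(-1,2).round(1)); print('bay',W(r.x,(-.089,-.062,.012)))
```

```text
[ 0.60638068 -0.27200045] -97.24341167803954
[[-0.1 -0.2]
 [ 0.7 -2.3]
 [-1.3  1.1]
 [ 0.4 -0.1]
 [ 0.3  1.4]
 [ 0.   0.2]
 [-0.4 -0.7]]
bay [ 0.55609703 -0.17589345  0.012     ]
```

Request:
send_rows(commands=[-0.7,0.56,0,-0.09,1,-0.77,0.46,0,-0.09,1,-0.83,0.35,0,-0.09,1,-0.87,0.23,0,-0.06,1,-0.89,0.14,0,0,1])

```text
time_s: 12.7
tool_pos: [0.5564, 0.1376, 0.2357]
orientation: [0.004, 0.741, 0.671, 0.002]
contact_force: [-0.0, -0.4, -1.6]
opening: 0.0358
```

Request:
send_rows(commands=[-0.89,0.14,0,0,1,-0.89,0.14,0,0,1,-0.89,0.14,0,0,1,-0.89,0.14,0,0,1,-0.89,0.14,0,0,1])

```text
time_s: 13.2
tool_pos: [0.5611, 0.0439, 0.2388]
orientation: [0.005, 0.741, 0.672, 0.003]
contact_force: [-0.1, -0.2, -1.5]
opening: 0.0357
```

Request:
send_rows(commands=[-0.89,0.14,0,0,1,-0.89,0.14,0,0,1,-0.89,0.14,0,0,1,-0.89,0.14,0,0,1,-0.4,0.06,0,0,1])

```text
time_s: 13.7
tool_pos: [0.5652, -0.0403, 0.2418]
orientation: [0.006, 0.741, 0.671, 0.004]
contact_force: [0.4, 0.1, -1.8]
opening: 0.0361
```

Run:
```python
from h import *
plan([.560,-.12,.215],-6.9,5)
for n in('side','wrist','top'): snap(n,n[0]+'9')
```

```text
t 13.7 p [ 0.5652 -0.0403  0.2418] yaw -5.68 F [ 0.4  0.1 -1.8] op 0.0361 tilt [-0.0024  0.0151 -0.9999]
--
[-0.85, 0.03, 0.29, np.float64(0.014), 0]
[-0.85, 0.05, 0.29, np.float64(-0.0), 0]
[-0.85, 0.05, 0.29, np.float64(-0.0), 0]
[-0.85, 0.05, 0.29, np.float64(-0.0), 0]
[-0.58, 0.03, 0.19, np.float64(-0.0), 0]
pred end [ 0.56  -0.12   0.215] -6.9
```

View pics/w9.png

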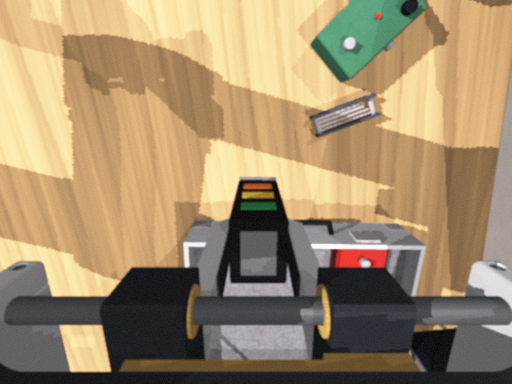

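View pics/t9.png

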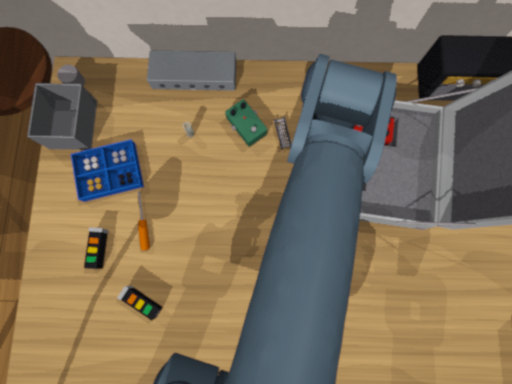

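Run:
```python
from h import *
crop('w9',170,205,440,305,3,'w9c')
crop('s9',150,60,310,180,5,'s9c')
```

```text
(no output)
```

View pics/w9c.png

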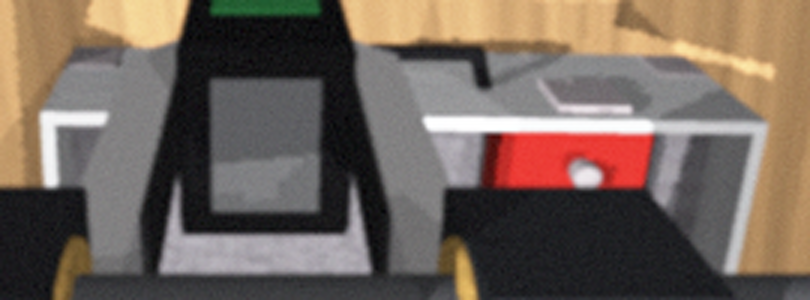

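View pics/s9c.png

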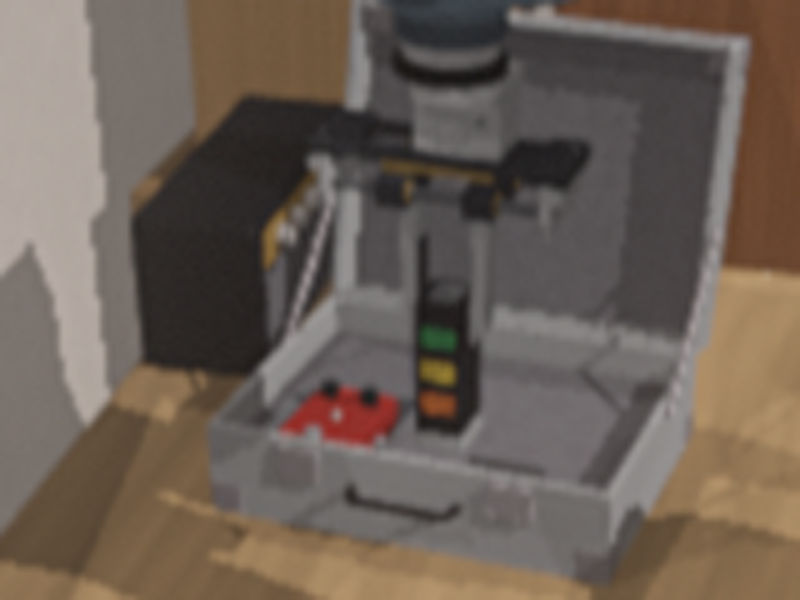

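Run:
```python
from h import *
from scipy.optimize import least_squares
c=load('top0');w=load('w9');s=load('s9')
A=lambda u,v:(325+u/6,85+v/6); B=lambda u,v:(325+u/6,150+v/6)
Wc=lambda u,v:(170+u/3,205+v/3); S=lambda u,v:(150+u/5,60+v/5)
pts=[(c,A(155,62),(-.130,.170,.08)),(c,B(100,358),(-.124,-.164,.08)),(c,B(255,115),(-.054,-.029,.05)),(c,B(243,243),(-.054,-.095,.05)),(c,A(710,135),(.130,.170,.08)),
(w,Wc(42,113),(-.13,-.17,.08)),(w,Wc(765,124),(-.13,.17,.08)),(s,S(212,428),(-.13,.17,.08)),(s,S(610,492),(-.13,-.17,.08))]
def W(q,p):
    a=q[2];return np.array([q[0]+np.cos(a)*p[0]-np.sin(a)*p[1],q[1]+np.sin(a)*p[0]+np.cos(a)*p[1],p[2]])
def f(q): return np.concatenate([proj(k,W(q,p))-np.array(m) for k,m,p in pts])
r=least_squares(f,[.611,-.272,np.radians(-96.8)],loss='soft_l1')
print(r.x[:2],np.degrees(r.x[2])); print(f(r.x).reshape(-1,2).round(1)); print('bay',W(r.x,(-.089,-.062,.012)))
for k,m,p in pts: print(p, ray(k,*m,p[2])-W(r.x,p))
# hold check : holder top face centre vs tcp in w9
P=[ray(w,*Wc(u,v),.239+.031) for u,v in [(183,232),(350,230)]];print(P,np.degrees(np.arctan2(*(P[1]-P[0])[1::-1])))
```

```text
[ 0.60810639 -0.27336289] -97.1520119562915
[[ 0.2 -0.7]
 [-0.7  0.6]
 [ 0.9 -0.7]
 [ 0.8  0.8]
 [ 0.4 -0.4]
 [-1.  -0.2]
 [ 0.4 -0.2]
 [-1.1 -1.1]
 [ 0.2  0.8]]
bay [ 0.55766949 -0.17733623  0.012     ]
(-0.13, 0.17, 0.08) [-2.22668882e-03  7.09802882e-04 -4.16333634e-17]
(-0.124, -0.164, 0.08) [ 1.60313006e-03 -1.88451288e-03 -4.16333634e-17]
(-0.054, -0.029, 0.05) [-1.98614686e-03  2.64297903e-03  4.16333634e-17]
(-0.054, -0.095, 0.05) [2.20658759e-03 2.12997788e-03 4.16333634e-17]
(0.13, 0.17, 0.08) [-1.35555285e-03  1.18324434e-03 -4.16333634e-17]
(-0.13, -0.17, 0.08) [ 1.35772182e-03 -5.20283774e-04  1.38777878e-17]
(-0.13, 0.17, 0.08) [-5.49836444e-04 -3.19407106e-04 -4.16333634e-17]
(-0.13, 0.17, 0.08) [-7.18916364e-03  8.22418993e-03 -4.16333634e-17]
(-0.13, -0.17, 0.08) [ 1.60264449e-03 -5.90969234e-03 -4.16333634e-17]
[array([ 0.54501538, -0.06364853,  0.27      ]), array([ 0.58065545, -0.06712939,  0.27      ])] -5.578210869361338
```

Run:
```python
from h import *
plan([.558,-.175,.22],-7.1,10,vmax=.016)
```

```text
t 13.85 p [ 0.5652 -0.0391  0.2415] yaw -5.65 F [-0.  -0.7 -2.1] op 0.036 tilt [-0.0017  0.0147 -0.9999]
--
[-0.79, 0.04, 0.12, np.float64(0.016), 0]
[-0.79, 0.06, 0.12, np.float64(-0.0), 0]
[-0.79, 0.06, 0.12, np.float64(-0.0), 0]
[-0.79, 0.06, 0.12, np.float64(-0.0), 0]
[-0.79, 0.06, 0.12, np.float64(-0.0), 0]
--
[-0.79, 0.06, 0.12, np.float64(-0.0), 0]
[-0.79, 0.06, 0.12, np.float64(-0.0), 0]
[-0.79, 0.06, 0.12, np.float64(-0.0), 0]
[-0.48, 0.03, 0.08, np.float64(-0.0), 0]
[0.0, 0.0, -0.0, np.float64(-0.0), 0]
pred end [ 0.558 -0.175  0.22 ] -7.1
```

Request:
send_rows(commands=[-0.79,0.04,0.12,0.016,1,-0.79,0.06,0.12,0,1,-0.79,0.06,0.12,0,1,-0.79,0.06,0.12,0,1,-0.79,0.06,0.12,0,1])

```text
time_s: 14.35
tool_pos: [0.5612, -0.1213, 0.2289]
orientation: [0.006, 0.749, 0.663, 0.005]
contact_force: [0.9, -0.1, -1.2]
opening: 0.0358
```

Request:
send_rows(commands=[-0.75,0.06,0.12,0,1,-0.75,0.06,0.12,0,1,-0.6,0.05,0.1,0,1,-0.3,0.02,0,0,1,0,0,0,0,1])

```text
time_s: 14.85
tool_pos: [0.5583, -0.177, 0.2207]
orientation: [0.005, 0.75, 0.661, 0.004]
contact_force: [0.4, 0.2, -1.9]
opening: 0.0361
```

Run:
```python
from h import *
plan([.558,-.175,.12],-7.1,10,vmax=.012)
```

```text
t 14.85 p [ 0.5583 -0.177   0.2207] yaw -7.19 F [ 0.4  0.2 -1.9] op 0.0361 tilt [-8.000e-04  1.360e-02 -9.999e-01]
--
[0.01, -0.0, 0.6, np.float64(-0.001), 0]
[0.01, -0.0, 0.6, np.float64(-0.0), 0]
[0.01, -0.0, 0.6, np.float64(-0.0), 0]
[0.01, -0.0, 0.6, np.float64(-0.0), 0]
[0.01, -0.0, 0.6, np.float64(-0.0), 0]
--
[0.01, -0.0, 0.6, np.float64(-0.0), 0]
[0.01, -0.0, 0.6, np.float64(-0.0), 0]
[0.01, -0.0, 0.6, np.float64(-0.0), 0]
[0.0, -0.0, 0.23, np.float64(-0.0), 0]
[0.0, 0.0, -0.0, np.float64(-0.0), 0]
pred end [ 0.558 -0.175  0.12 ] -7.1
```

Request:
send_rows(commands=[0.02,0,0.6,0,1,0.02,0,0.6,0,1,0.02,0,0.6,0,1,0.02,0,0.5,0,1,0,0,0.2,0,1])

```text
time_s: 15.35
tool_pos: [0.5591, -0.1732, 0.166]
orientation: [0.005, 0.749, 0.662, 0.004]
contact_force: [0.0, 0.6, -1.9]
opening: 0.0361
```

Run:
```python
from h import *
plan([.558,-.175,.098],-7.1,5,vmax=.012)
snap('side','s10'); crop('s10',190,70,310,180,6,'s10c')
snap('wrist','w10');
```

```text
t 15.35 p [ 0.5591 -0.1732  0.166 ] yaw -7.04 F [ 0.   0.6 -1.9] op 0.0361 tilt [ 3.000e-04  1.290e-02 -9.999e-01]
--
[-0.02, -0.01, 0.6, np.float64(0.001), 0]
[-0.02, -0.01, 0.6, np.float64(-0.0), 0]
[-0.02, -0.01, 0.6, np.float64(-0.0), 0]
[-0.02, -0.01, 0.6, np.float64(-0.0), 0]
[-0.02, -0.01, 0.6, np.float64(-0.0), 0]
pred end [ 0.5581 -0.1748  0.1061] -7.1
```

View pics/s10c.png

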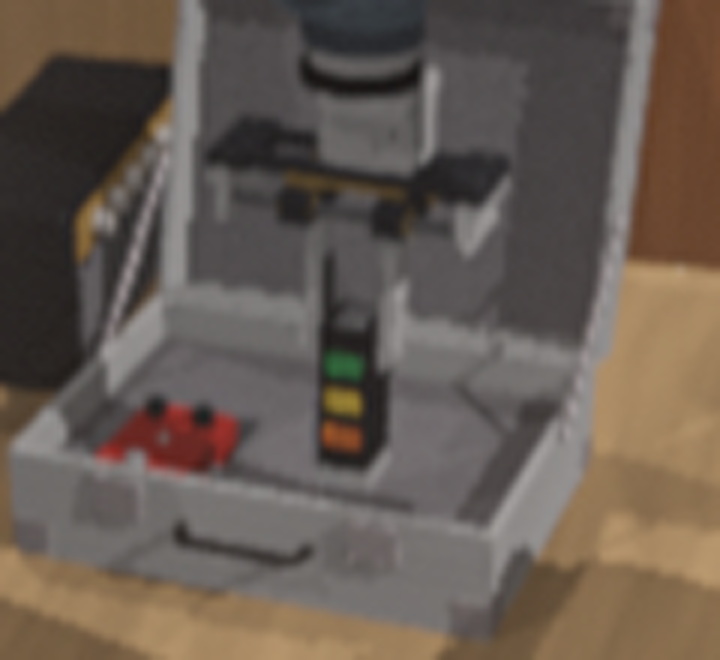

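View pics/w10.png

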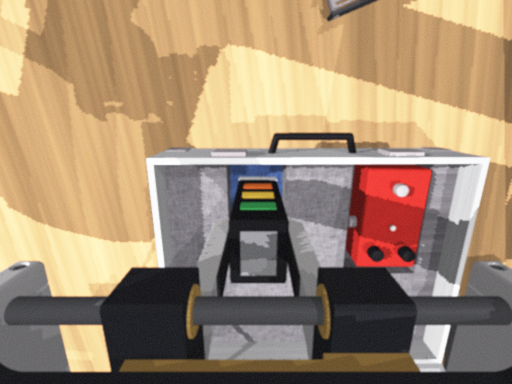

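Run:
```python
from h import *
w=load('w10'); a=np.radians(-97.15); q=(.6081,-.2734)
for p in [(-.124,-.029,.05),(-.124,-.095,.05),(-.13,-.17,.08),(-.13,.17,.08)]:
    X=[q[0]+np.cos(a)*p[0]-np.sin(a)*p[1],q[1]+np.sin(a)*p[0]+np.cos(a)*p[1],p[2]]; print(p,proj(w,X))
crop('w10',210,140,310,290,4,'w10c')
```

```text
(-0.124, -0.029, 0.05) [286.09610603 159.51484088]
(-0.124, -0.095, 0.05) [225.88794325 159.52587272]
(-0.13, -0.17, 0.08) [145.83400279 158.53854591]
(-0.13, 0.17, 0.08) [489.30409174 158.4931835 ]
```

View pics/w10c.png

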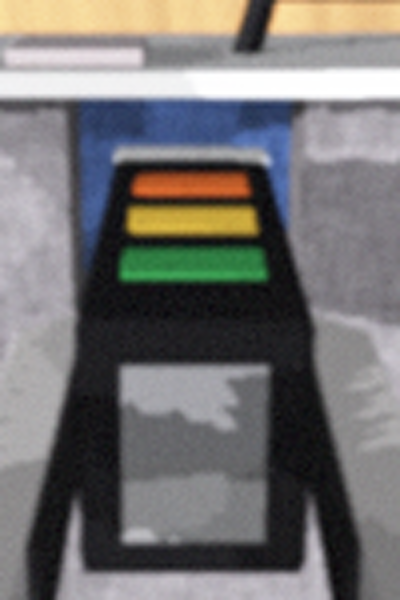

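The holder sits square over the blue bay, with its foot at wrist (237–279, 177) and the bay at 229–283. The rim matches the prediction within about 3 px. Lowering.

Request:
send_rows(commands=[-0.02,0,0.6,0,1,-0.02,0,0.6,0,1,-0.02,0,0.6,0,1,0,0,0.5,0,1,0,0,0.3,0,1])

```text
time_s: 15.95
tool_pos: [0.561, -0.1755, 0.1121]
orientation: [0.007, 0.749, 0.662, 0.005]
contact_force: [-0.6, 0.0, -1.8]
opening: 0.036
```

Run:
```python
from h import *
plan([.558,-.175,.093],-7.1,5,vmax=.006)
```

```text
t 15.95 p [ 0.561  -0.1755  0.1121] yaw -7.05 F [-0.6  0.  -1.8] op 0.036 tilt [-0.0012  0.0165 -0.9999]
--
[0.0, -0.05, 0.3, np.float64(0.001), 0]
[0.0, -0.05, 0.3, np.float64(-0.0), 0]
[0.0, -0.05, 0.3, np.float64(-0.0), 0]
[0.0, -0.01, 0.06, np.float64(-0.0), 0]
[0.0, 0.0, -0.0, np.float64(-0.0), 0]
pred end [ 0.558 -0.175  0.093] -7.1
```

Request:
send_rows(commands=[0,-0.05,0.3,0,1,0,-0.05,0.25,0,1,0,-0.03,0.15,0,1,0,0,0.1,0,1,0,0,0.05,0,1])

```text
time_s: 16.45
tool_pos: [0.5583, -0.1751, 0.0927]
orientation: [0.006, 0.749, 0.662, 0.005]
contact_force: [0.4, -0.6, -2.1]
opening: 0.0361
```

Request:
send_rows(commands=[0,0,0.1,0,1,0,0,0.1,0,1,0,0,0,0,1,0,0,0,0,1,0,0,0,0,1])

```text
time_s: 16.95
tool_pos: [0.5599, -0.1757, 0.0919]
orientation: [0.008, 0.749, 0.662, 0.005]
contact_force: [-0.1, 0.4, -2.1]
opening: 0.0359
```

Request:
send_rows(commands=[0,0,0.1,0,1,0,0,0.1,0,1,0,0,0.1,0,1,0,0,0,0,1,0,0,0,0,1])

```text
time_s: 17.45
tool_pos: [0.5611, -0.1761, 0.0914]
orientation: [0.007, 0.749, 0.662, 0.005]
contact_force: [-0.7, -0.7, -1.4]
opening: 0.0361
```

Run:
```python
from h import *
plan([.558,-.175,.089],-7.1,2,vmax=.006)
snap('side','s11'); crop('s11',190,70,310,180,6,'s11c')
```

```text
t 17.45 p [ 0.5611 -0.1761  0.0914] yaw -7.02 F [-0.7 -0.7 -1.4] op 0.0361 tilt [-0.0022  0.018  -0.9998]
--
[0.04, -0.16, 0.12, np.float64(0.001), 0]
[0.0, 0.0, -0.0, np.float64(-0.0), 0]
pred end [ 0.558 -0.175  0.089] -7.1
```

View pics/s11c.png

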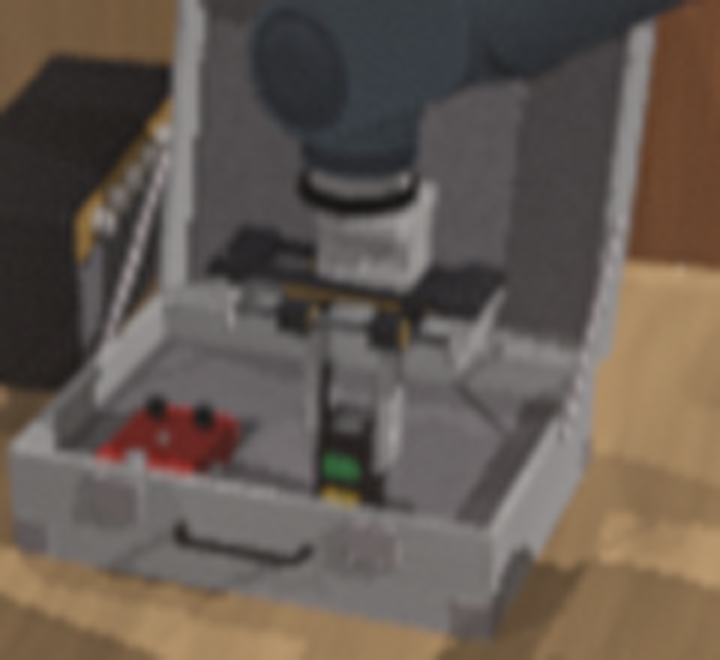

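Request:
send_rows(commands=[0,-0.1,0.15,0,1,0,-0.05,0.15,0,1,0,0,0.1,0,1,0,0,0,0,1,0,0,0,0,1], squeeze=8)

```text
time_s: 18.0
tool_pos: [0.5626, -0.1771, 0.0898]
orientation: [0.012, 0.749, 0.662, 0.008]
contact_force: [-0.2, 0.2, 1.2]
opening: 0.0366
```

Run:
```python
from h import *
plan([.558,-.175,.089],-7.1,2,vmax=.006); print(observe()['wrist_torque'])
```

```text
t 18.0 p [ 0.5626 -0.1771  0.0898] yaw -7.02 F [-0.2  0.2  1.2] op 0.0366 tilt [-0.0038  0.0274 -0.9996]
--
[0.07, -0.24, 0.04, np.float64(0.001), 0]
[0.0, 0.0, -0.0, np.float64(-0.0), 0]
pred end [ 0.558 -0.175  0.089] -7.1
[ 0.02482109  0.15631835 -0.01311635]
```

The foot touches the bay floor (Fz has changed sign). Letting go gently.

Request:
send_rows(commands=[0,0,0,0,1,0,0,0,0,0.58,0,0,0,0,0.52,0,0,0,0,0.45,0,0,0,0,0.35], squeeze=3)

```text
time_s: 18.5
tool_pos: [0.5624, -0.1771, 0.0887]
orientation: [0.011, 0.749, 0.662, 0.008]
contact_force: [0.2, -0.5, -1.0]
opening: 0.056
```

Run:
```python
from h import *
plan([.558,-.175,.089],-7.1,2,vmax=.006)
snap('wrist','w12'); crop('w12',210,90,310,290,3,'w12c')
```

```text
t 18.5 p [ 0.5624 -0.1771  0.0887] yaw -7.04 F [ 0.2 -0.5 -1. ] op 0.056 tilt [-0.0037  0.027  -0.9996]
--
[0.08, -0.23, -0.01, np.float64(0.001), 0]
[0.0, 0.0, -0.0, np.float64(-0.0), 0]
pred end [ 0.558 -0.175  0.089] -7.1
```

View pics/w12.png

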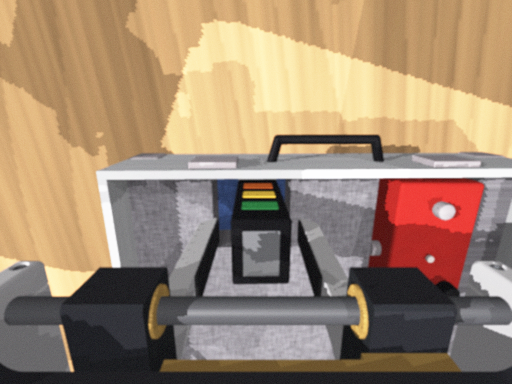

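Request:
send_rows(commands=[0,0,0,0,0.1,0,0,0,0,0.1,0,0,-0.4,0,0.1,0,0,-0.7,0,0.1,0,0,-0.8,0,0.1])

```text
time_s: 19.05
tool_pos: [0.5598, -0.1761, 0.1267]
orientation: [0.009, 0.749, 0.662, 0.007]
contact_force: [-0.1, 0.5, 0.3]
opening: 0.0849
```

Request:
send_rows(commands=[0,0,-0.8,0,0.1,0,0,-0.8,0,0.1,0,0,-0.8,0,0.1,0,0,-0.8,0,0.1,0,0,-0.5,0,0.1])

```text
time_s: 19.55
tool_pos: [0.5596, -0.1765, 0.2119]
orientation: [0.013, 0.749, 0.662, 0.008]
contact_force: [0.5, -0.3, -0.4]
opening: 0.0847
```

Request:
send_rows(commands=[0,0,-0.8,0,0.1,0,0,-0.8,0,0.1,0,0,-0.8,0,0.1,0,0,-0.8,0,0.1,0,0,0,0,0.1])

```text
time_s: 20.05
tool_pos: [0.5581, -0.176, 0.2845]
orientation: [0.016, 0.749, 0.662, 0.009]
contact_force: [-0.3, -0.4, -0.1]
opening: 0.0844
```

Run:
```python
from h import *
plan([.558,-.175,.089],-7.1,2,vmax=.006)
snap('wrist','w13'); snap('side','s13'); crop('w13',200,150,320,290,4,'w13c');crop('s13',190,70,310,180,6,'s13c')
```

```text
t 20.05 p [ 0.5581 -0.176   0.2845] yaw -7.02 F [-0.3 -0.4 -0.1] op 0.0844 tilt [-0.0077  0.037  -0.9993]
--
[0.0, -0.0, 0.3, np.float64(0.001), 0]
[0.0, -0.0, 0.3, np.float64(-0.0), 0]
pred end [ 0.5581 -0.176   0.2725] -7.1
```

View pics/w13.png

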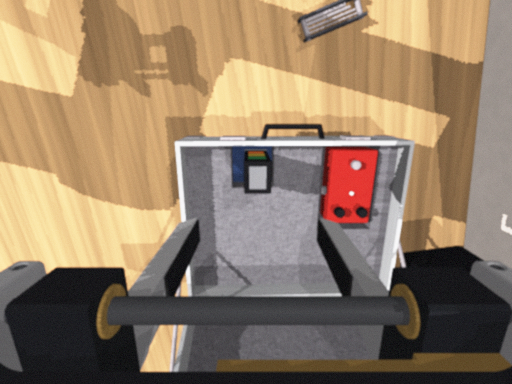

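View pics/s13c.png

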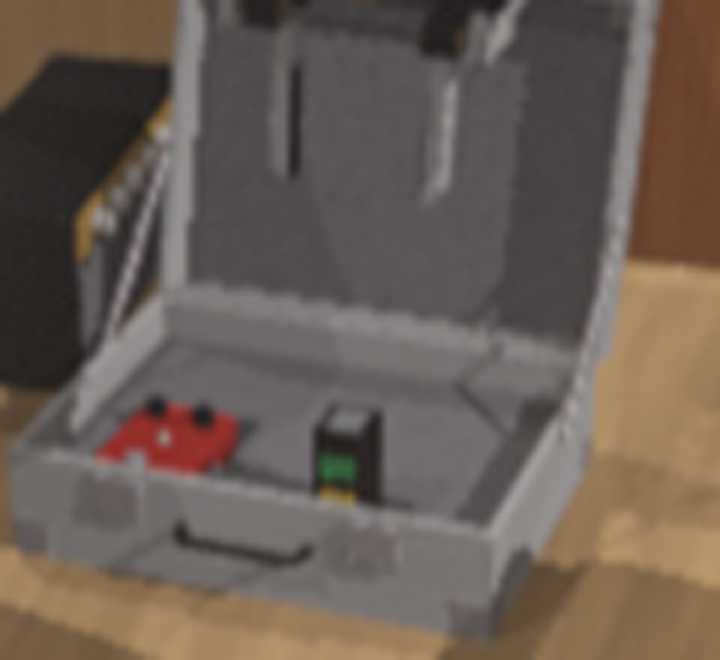

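View pics/w13c.png

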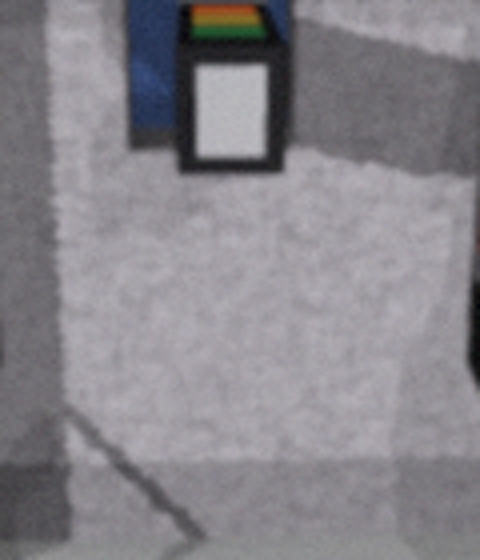

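Run:
```python
from h import *
w=load('w13'); C=lambda u,v:(200+u/4,150+v/4)
P=[ray(w,*C(u,v),.122) for u,v in [(177,46),(287,43),(283,170),(178,170)]]
m=np.mean(P,0); print(m)
for i in range(4): print(np.linalg.norm(P[i]-P[i-1]))
for a,b in ((0,1),(3,2),(3,0),(2,1)): q=P[b]-P[a]; print(np.degrees(np.arctan2(q[1],q[0])))
# base estimate: foot front edge hidden by? picks: green centre on front face at ~60+25 -> 
a=np.radians(-97.15); x=np.array([np.cos(a),np.sin(a)]); y=np.array([-x[1],x[0]])
d=m[:2]-np.array([.5577,-.1773]); print('offset case frame',d@x,d@y)
# hypothetical: upright-at m projected corners of foot
for sx,sy,z in [(-.022,-.018,.122),(-.022,.018,.122),(.022,.018,.122),(.022,-.018,.122),(-.022,-.018,.012),(-.022,.018,.012)]:
    X=np.r_[m[:2]+sx*x+sy*y,z]; uv=proj(w,X); print((uv-[200,150])*4)
for p in [(-.124,-.029,.012),(-.124,-.095,.012),(-.054,-.095,.012),(-.054,-.095,.05),(-.054,-.029,.05)]:
    X=np.r_[np.array([.6081,-.2734])+p[0]*x+p[1]*y,p[2]]; print(p,(proj(w,X)-[200,150])*4)
```

```text
[ 0.5639072  -0.17827283  0.122     ]
0.041178759780667755
0.03504120117383077
0.04230933246888566
0.03459651798627532
-5.8233813513483845
-7.672440769610654
82.63404034420725
82.0483620668522
offset case frame 0.0001926688331727914 0.006280019128664526
[174.82643906  41.22366646]
[287.96987794  40.74724968]
[285.63883065 172.79133133]
[176.47536048 173.75693946]
[177.89272629  -5.6986783 ]
[264.5573838   -5.92143057]
(-0.124, -0.029, 0.012) [285.93134276 -37.84824633]
(-0.124, -0.095, 0.012) [125.53971863 -37.61544275]
(-0.054, -0.095, 0.012) [129.67183762 127.48783813]
(-0.054, -0.095, 0.05) [124.72096363 151.82696451]
(-0.054, -0.029, 0.05) [291.23418739 150.48419157]
```

The holder stands upright in the bay. Its top face measures square to the case (about -7° against the case's -7.15°) and is 6 mm off the bay centre, clear of the foam. A last full view before handing in.

View pics/s13.png

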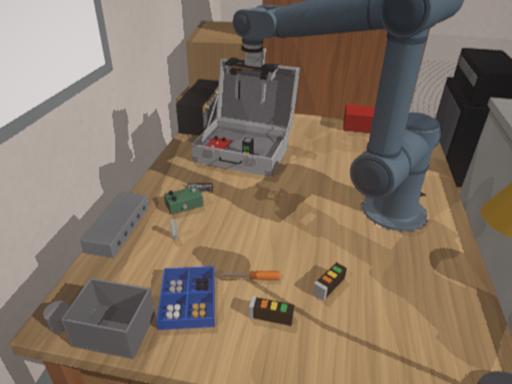

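The slide is standing at (174,229), and the green pedal, hex keys and red pedal are where they started. The holder is in the bay at (247,146) and the gripper is clear of it. Handing in.

Run:
```python
from h import *
print(sign_off())
```

```text
the job is handed in; nothing more can be done
None
```

The pick holder now stands upright on the floor of the empty bay, with its picks facing the latch side. I handed the job in at about 20 s of the 61 s allowed.

**How it went:** I picked out the rightmost look-alike and gripped it lightly near its top. I swung it up about the pads and squared it on the bench on its foot, and the camera showed it standing free after I let go. Then I gripped it again, carried it over the rim and lowered it until the foot touched the bay floor, with almost no vertical force. I let go there and moved up and clear.

**Last checks:**
- **Holder:** it is upright, and its top face is at about -7° against the case's -7.15°, so it is square within about 1°. It sits about 6 mm off the bay centre across the case, still about 9 mm clear of the foam.
- **Other things:** in the last side view the slide is standing, and both pedals and the hex keys look unmoved.

**What didn't go to plan:** the first swing stuck at about 35° on pad friction, which I mended by easing the grip and dragging the foot along the bench. The tool also drifted to about 1.6° of tilt by the release in the bay, which did not leave a visible lean in the holder.

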